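# Unlock a photometer's filter cassette and hold it lifted out

### The job

Take the filter cassette out of the white photometer: first turn the black dial so that its white pointer meets the red index mark, which frees the cassette, then squeeze the two blue side catches fully together and, keeping them squeezed, lift the cassette straight up out of its well without forcing it. Finish while holding the cassette by its squeezed catches, upright and still, with its underside about 6 cm above the top of the photometer; do not put it down or let go. Leave the dial on the mark and do not disturb the two small bottles and the marker pen nearby.

Things in the scene. Friction and masses are not known exactly. Their poses are not given: they have to be found in the camera images.
- photometer: White bench instrument fixed to the table, 200 (x) x 130 (y) x 50 mm high, with a flat top (deck) 50 mm above the table. Origin: centre of its underside; x points to its rear, away from the robot at yaw 0, y to its left, z up. The dial's axis is at x = -50 mm, y = 0; the cassette's well at x = +50 mm, y = 0: mouth 57 x 47 mm, floor 35 mm below the deck.
- dial_grip (a point): Point to grip the dial: on its vertical axis, 34 mm above the deck. Black bar grip 40 mm long (this point's x), 16 mm wide (y), 12 to 45 mm above the deck, on a flat steel rim disc of 62 mm diameter, 8 to 12 mm above the deck. The white pointer line runs down the bar's -x end and along the rim there.
- dial (a joint): Dial angle, rad: 0 when the white pointer meets the red index mark (pointer to the photometer's -x, bar along its x); positive is counterclockwise from above. Starts at 0.7 to 1.35. Range -1.5 to 1.6; stays where left (friction about 0.05 N m). A notch in the rim, opposite the pointer, frees the cassette's tongue only near 0; elsewhere the rim holds it down.
- cassette_grip (a point): Point to pinch the cassette: on its centre line, half-way up the catches, 61 mm above its underside (26 mm above the deck while seated, 76 mm above the table). y runs from the right catch to the left. Each catch is a blue ribbed tab 28 mm wide (x), 6 mm thick, 5 to 44 mm above the deck; 52 mm over both when released, 39 mm when fully pressed.
- cassette: Black filter cassette, loose, 0.12 to 0.24 kg. Origin: centre of its underside; axes as the photometer's while seated. Foot 54 (x) x 42 (y) x 36 mm, in the well with 1.5 to 2.5 mm of play; above it a waist 54 x 24 mm, top 85 mm above the underside. A flat aluminium tongue 8 mm wide, 5 mm thick, reaches 75 mm from its centre to -x, just above the deck, under the dial's rim.
- catch_left (a joint): Travel of the blue catch on the cassette's +y side, m: 0 released, 0.0065 fully pressed towards the middle. Spring: about 1.4 N at the start, 4.3 N fully pressed. Its tooth hooks under the edge of the well until it is pressed nearly home, so both catches must be pressed to lift the cassette.
- catch_right (a joint): The same for the catch on the -y side.
- dropper_blue: Small capped plastic bottle with blue contents, 34 mm diameter, 62 mm high, standing; origin at the centre of its underside. Bystander: leave alone.
- dropper_pink: Small capped plastic bottle with pink contents, 34 mm diameter, 62 mm high, standing; origin at the centre of its underside. Bystander: leave alone.
- marker: White marker pen with a red cap, 12 x 136 x 13 mm, lying along its own y; origin at the centre of its underside. Bystander: leave alone.
- index_mark (a point): Red index mark, 12 x 5 mm, flat on the photometer's deck in front of the dial, 39 mm from the dial's axis towards the photometer's -x.

How it is judged:
On the way, in this order (a step that is already met when the one before it is completed fails the run):
1. the dial is set to its index mark (within 0.12 rad, at rest) with the cassette still seated (value of joint dial between -0.12 and 0.12 rad and velocity of joint dial between -0.05 and 0.05 rad/s and z of cassette in the frame of photometer below 0.022 m), for 0.2 s.
2. both catches are pressed in (more than 5 mm of 6.5) with the cassette still seated (value of joint each of catch_left, catch_right above 0.005 m and z of cassette in the frame of photometer below 0.022 m), for 0.1 s.
At the end, for the whole second after the job is handed in: The fingers hold the cassette by its two catches, both pressed in by more than 4.5 mm, its underside 35 to 130 mm above the photometer's deck, touching nothing of the photometer, within 0.25 rad of upright and at rest (under 0.03 m/s); the dial is within 0.15 rad of its index mark (z of cassette in the frame of photometer between 0.085 and 0.18 m and value of joint each of catch_left, catch_right above 0.0045 m and contact force between the fingers and cassette above 3 N and contact force between cassette and photometer below 0.2 N and angle between cassette's own z axis and vertical below 0.25 rad and linear speed of cassette below 0.03 m/s and value of joint dial between -0.15 and 0.15 rad); the arm keeps its last pose, push and grip.
It fails at once if the cassette is forced: pushed or pulled against the photometer with more than 60 N (contact force between cassette and photometer above 60 N).
It fails at once if the bottle with blue contents is moved by more than 20 mm or tipped (distance of dropper_blue from where it was at the start of the episode above 0.02 m or angle between dropper_blue's own z axis and vertical above 0.4 rad).
It fails at once if the bottle with pink contents is moved by more than 20 mm or tipped (distance of dropper_pink from where it was at the start of the episode above 0.02 m or angle between dropper_pink's own z axis and vertical above 0.4 rad).
It fails at once if the marker pen is moved by more than 20 mm (distance of marker from where it was at the start of the episode above 0.02 m).
It also fails if it takes over 48 s, if anything falls off the work surface, if the arm or the gripper's body presses on something with over 40 N, if the wrist force passes 120 N, or if a joint passes its speed limit or range.

### The arm

A 6-joint arm with a two-finger parallel gripper is mounted at the origin on a cart in front of the work surface, level with it; the furniture and walls round the work are solid. World frame = base frame: x ahead of the robot, y to its left, z up, the work surface at z = 0. Lengths are in m, angles in rad, forces in N, time in s.
With the tool pointing down it reaches from about 0.35 to 0.775 m from the base axis. Payload 7.3 kg.
Tool frame: the origin (TCP) lies on the centre line of the jaws, within the pads' length; the fingertips stand 17 mm ahead of it and the grasp point (between the pads) lies 2 mm behind it (robot.tcp_to_tips is the distance from the TCP to the fingertips, in m); z points along the fingers, y is the line along which they close (so a half turn about z gives the same grasp; the last joint's range is limited). The gripper opens to 92 mm and grips with 3 to 60 N. Pads are 19 mm wide; open, the fingers measure 130 mm over their backs; the gripper's body (75 mm by 190 mm) begins 47 mm behind the grasp point.
Start: joints at [-1.384, 0.342, 1.524, -0, 1.275, -0.146], TCP at [0.172, -0.496, 0.244] pointing down, gripper open.
Joint ranges: [-2.53, 2.53], [-0.77, 2.02], [0.04, 2.7], [-1, 4.14], [0.28, 2.66], [-3.11, 3.11]. Speed limits (rad/s): [2.57, 2.57, 3.14, 3.14, 3.14, 3.14].

### API

Orientations are given as [roll, pitch, yaw] about the fixed x, y, z axes, in that order (R = Rz(yaw) Ry(pitch) Rx(roll)).
In Python, from cell import robot gives the robot as it stands. The module is installed in compiled form; this text tells all that it offers.
- The arm moves only by the tool carry_out, never from a script. Its argument "commands" is a list of rows, each a list of 3 entries, a list of its own where there are three numbers: the shift along the tool's x, y, z in m, then the turn about the tool's z in rad, then the opening, from 0 (shut) to 1 (fully open). In form: [[[dx, dy, dz], yaw, claw], ...]. A call has 1 to 20 rows; each row shifts and turns the commanded pose from where the row before left it, along the tool's axes as they then stand; what a row does not reach is not made up. A row lasts 1/8 s, in which the tool goes at most 62.5 mm and 10.7 degrees, less where a joint would pass 70% of its speed; a pose out of reach is approached as far as the arm can. A call is refused whole if a number of a shift passes 0.0625 or a number of a turn 0.188, either way. A call with a gripper value outside its range is refused whole. The fingers move at their own pace and stop on an object; "newtons" is the grip in N (left out, the last holds). Time passes only in rows, so rows that do not move let the fingers close. It gives the time, the measured TCP pose, the force, the opening and the grip force at its end, in the units of the state.
- robot.observe(): the state, without advancing time (a new reading comes with each control period).
- robot.read_camera(name): name is "side" or "top" or "wrist"; returns a dict with "pixels" (480x640x3 uint8, red, green, blue), "fx", "fy", "cx", "cy" (pixels), "view" (4x4, takes a point from world to camera coordinates); the wrist camera has in their place "T_tool_cam" (4x4, takes a point from camera to tool coordinates, whose origin is the TCP and whose axes are the flange's). Camera axes: x right, y up, looking along -z (the intrinsics and any distortion apply to the point x, -y, -z); pixel columns grow to the right and rows downward; lengths in m; the calibration is good to about 2 mm. A picture is of the moment at which its call begins: read the wrist's pose just before it. There is no depth.
- robot.hand_in(): hands the job in; it is judged then, once.
Trained networks look in a picture, given as the dict that the camera call returned (one of the last four; its "shot" number tells which), for a name from the list of things; names that differ only in an ending like _2 or _b are one class to them, and where a whole thing is asked for, a point or a joint stands for the part that bears it (a point fixed in the world has none). Each returns a list of dicts, best first, with "p" (0 to 1); they miss things now and then, are a little off and sometimes report something else, mostly with a low value. They report only what shows in the picture. A call takes as long as a camera call.
- robot.find_in(picture, name): "at" ([column, row] in pixels, amid what is visible of it).
- robot.tip_of(picture, name): "at" ([column, row] in pixels: a listed point, or the origin of a listed thing).
The state is a dict: "time": time; "qpos": joint angles; "qvel": joint speeds; "joint_efforts": joint torques, N m; "tool_pos": TCP position; "tool_rot": TCP orientation; "contact_force": force on the tool from outside, world axes, zero at the start; "torque": the same for the moment, N m; "opening": finger opening in m; "grip_force": force on a finger pad.
Only numpy, scipy, OpenCV 4.12 (cv2) and the standard library are available. Lean on these libraries where they do the work, as an engineer would, in place of code of your own. Each camera call takes 0.05 s, during which the arm holds its last target. There are 200 camera calls.

## Working session

There is one attempt and no reset: what is moved stays moved. The work goes in short steps, Python scripts to look and compute and a tool call to move; the robot and the scene stay as the last step left them, time stands still between calls to the robot, and variables do not carry over. Pictures are saved under pics/ and viewed, at most 10 in all, crops included, and the job is handed in when it is done.

Besides the shell and the picture viewer there is one more tool, called as name(argument=value, ...), one argument or row to a line, values as JSON. carry_out: Moves the arm, as the interface text tells. Its arguments: {"type":"object","properties":{"commands":{"type":"array"},"newtons":{"type":"number"}},"required":["commands"]}

```bash
mkdir -p pics
cat > h.py <<'E'
import numpy as np, cv2
from scipy.spatial.transform import Rotation as R
from cell import robot
def shot(n):
    p=robot.read_camera(n); return p
def save(p,f): cv2.imwrite('pics/'+f,p['pixels'][:,:,::-1])
def cam(p):
    if 'view' in p: return np.linalg.inv(p['view'])
    s=robot.observe(); T=np.eye(4); T[:3,:3]=R.from_euler('xyz',s['tool_rot']).as_matrix(); T[:3,3]=s['tool_pos']
    return T@p['T_tool_cam']
def ray(p,at,C=None):
    C=cam(p) if C is None else C
    d=np.array([(at[0]-p['cx'])/p['fx'],-(at[1]-p['cy'])/p['fy'],-1.]); d=C[:3,:3]@d
    return C[:3,3],d/np.linalg.norm(d)
def onz(p,at,z,C=None):
    o,d=ray(p,at,C); return o+d*(z-o[2])/d[2]
def proj(p,X,C=None):
    C=cam(p) if C is None else C
    c=np.linalg.inv(C)@np.append(X,1); return np.array([p['cx']+p['fx']*c[0]/-c[2],p['cy']-p['fy']*c[1]/-c[2]])
Z=dict(photometer=0,dial_grip=.084,cassette_grip=.076,index_mark=.05,dropper_blue=0,dropper_pink=0,marker=0)
E
python3 - <<'E'
from h import *
print({k:v for k,v in robot.observe().items()})
for n in ['top','side']:
    p=shot(n); save(p,n+'0.png'); print(n,[k for k in p if k!='pixels'],cam(p)[:3,3].round(3),p.get('dist'))
    for k,z in Z.items():
        r=robot.tip_of(p,k)
        for q in r[:2]: print(k,np.round(q['p'],2),np.round(q['at'],1),onz(p,q['at'],z).round(4))
E
```

```text
{'time': 0.0, 'qpos': array([-1.38401889e+00,  3.42719818e-01,  1.52503771e+00, -3.22750714e-06,
        1.27537002e+00, -1.45996403e-01]), 'qvel': array([-1.67634797e-06,  7.85433123e-04, -1.13986392e-03, -6.19271686e-04,
        3.52177146e-04, -7.47389254e-04]), 'joint_efforts': array([ 5.72531353e-04, -4.31241417e+01, -2.44220048e+01,  7.18861562e-02,
        5.58011059e-02, -1.41264632e-04]), 'tool_pos': array([ 0.17144975, -0.49581088,  0.24303922]), 'tool_rot': array([-3.14007364e+00, -2.20239497e-04,  3.32774612e-01]), 'contact_force': array([-0.39819935, -0.89762923,  0.03044268]), 'torque': array([-0.0003143 , -0.0224791 , -0.05343196]), 'grip_force': 0.0, 'opening': 0.09160373258529009}
top ['fx', 'fy', 'cx', 'cy', 'view', 'shot'] [0.373 0.179 1.11 ] None
photometer 0.7 [299.2 235.3] [0.5185 0.188  0.    ]
photometer 0.66 [300.6 208. ] [0.5698 0.1853 0.    ]
dial_grip 0.67 [294.9 255.3] [0.473  0.1948 0.084 ]
cassette_grip 0.6 [297.4 203.8] [0.5638 0.1904 0.076 ]
index_mark 0.91 [291.5 281.9] [0.4294 0.2014 0.05  ]
dropper_blue 0.72 [457.3 292.8] [ 0.4105 -0.1037  0.    ]
dropper_pink 0.78 [165.7 260.1] [0.4732 0.4334 0.    ]
marker 0.66 [270.6 317.8] [0.3667 0.2406 0.    ]
side ['fx', 'fy', 'cx', 'cy', 'view', 'shot'] [0.123 0.879 0.587] None
photometer 0.7 [285.7 272.9] [0.5208 0.193  0.    ]
dial_grip 0.7 [263.7 232.1] [0.5595 0.201  0.084 ]
dial_grip 0.63 [308.7 247.8] [0.4638 0.2097 0.084 ]
cassette_grip 0.91 [257.4 231.7] [0.5775 0.1943 0.076 ]
index_mark 0.96 [327.3 265.8] [0.432  0.2003 0.05  ]
index_mark 0.59 [263.3 256.9] [0.5462 0.2275 0.05  ]
dropper_blue 0.98 [390.5 216.5] [ 0.4152 -0.0959  0.    ]
dropper_pink 0.74 [235.2 365.7] [0.4749 0.4313 0.    ]
marker 0.71 [349.  313.9] [0.3685 0.2465 0.    ]
```

Run:
```python
import cv2,numpy as np
a=cv2.imread('pics/top0.png')[150:350,130:490]; b=cv2.imread('pics/side0.png')[180:400,180:440]
a=cv2.resize(a,None,fx=1.6,fy=1.6); b=cv2.resize(b,(330,279))
c=np.zeros((600,580,3),np.uint8); c[:320,:576]=a; c[320:599,:330]=b
cv2.imwrite('pics/c0.png',c)
```

```text
(no output)
```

View pics/c0.png

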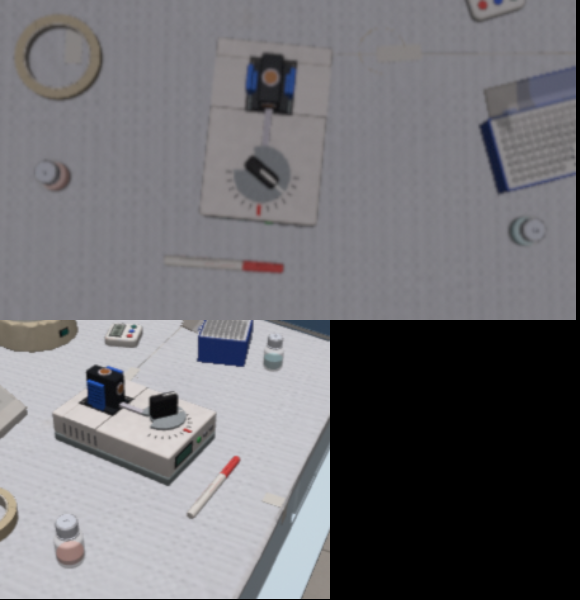

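carry_out(
  commands=[
    [[0.052,0.018,0],0,1],
    [[0.052,0.018,0],0,1],
    [[0.029,-0.0466,0],0,1],
    [[0.029,-0.0466,0],0,1],
    [[0.029,-0.0466,0],0,1],
    [[0.029,-0.0466,0],0,1],
    [[0.029,-0.0466,0],0,1],
    [[0.029,-0.0466,0],0,1],
    [[0.029,-0.0466,0],0,1],
    [[0.029,-0.0466,0],0,1],
    [[0.029,-0.0466,0],0,1],
    [[0.029,-0.0466,0],0,1],
    [[0.029,-0.0466,0],0,1],
    [[0.029,-0.0466,0],0,1],
    [[0.029,-0.0466,0],0,1],
    [[0,0,0],-0.16,1],
    [[0,0,0],-0.16,1],
    [[0,0,0],-0.16,1],
    [[0,0,0],0,1],
  ],
)

```text
time: 3.18
tool_pos: [0.44, 0.1995, 0.2437]
tool_rot: [3.142, 0.0, 0.811]
contact_force: [0.1, -0.8, -0.9]
opening: 0.0917
grip_force: 0.0
```

Run:
```python
from h import *
s=robot.observe(); print(s['time'],s['tool_pos'],s['tool_rot'],s['qpos'].round(3))
p=shot('wrist'); save(p,'w1.png'); C=cam(p); print(C.round(3))
for k,z in Z.items():
    for q in robot.tip_of(p,k)[:2]: print(k,np.round(q['p'],2),np.round(q['at'],1),onz(p,q['at'],z,C).round(4))
```

```text
3.175 [0.43997139 0.19952185 0.24367975] [3.14150018e+00 3.46476375e-05 8.11471973e-01] [ 0.267  0.265  1.634 -0.     1.242  1.026]
[[ 0.724  0.661  0.196  0.493]
 [-0.69   0.694  0.205  0.254]
 [-0.    -0.284  0.959  0.385]
 [ 0.     0.     0.     1.   ]]
photometer 0.7 [387.2 147.3] [0.5196 0.1908 0.    ]
dial_grip 0.67 [349.5 195.4] [0.4704 0.1975 0.084 ]
cassette_grip 0.93 [458.8 110.9] [0.5686 0.1872 0.076 ]
index_mark 0.55 [308.5 215.8] [0.4312 0.202  0.05  ]
dropper_blue 0.43 [479.8 409.7] [ 0.406  -0.0988  0.    ]
marker 0.88 [233.3 218. ] [0.3678 0.2428 0.    ]
marker 0.55 [480.3 407.2] [ 0.4084 -0.0965  0.    ]
```

View pics/w1.png

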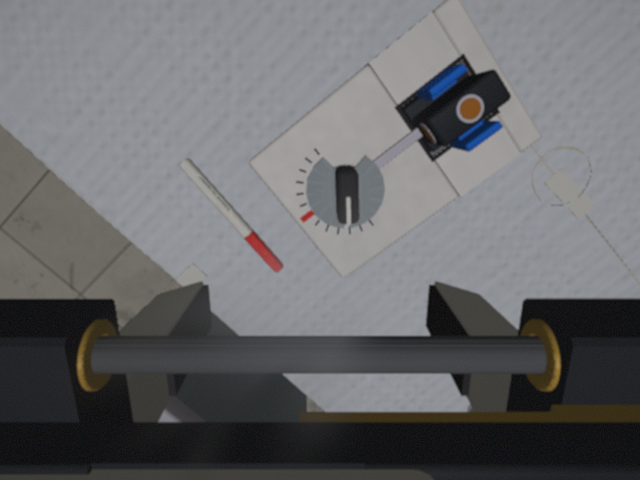

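Run:
```python
from h import *
p=shot('wrist'); C=cam(p)
g=lambda a,z:onz(p,a,z,C)[:2]
c=[g(a,.05) for a in [(250,161),(343,276),(540,137)]]
print(np.round(c,4)); 
d=c[2]-c[1]; e=c[0]-c[1]; print(np.linalg.norm(d),np.linalg.norm(e),np.arctan2(d[1],d[0]),np.arctan2(-e[0],e[1]))
print('center',(c[0]+c[2])/2)
t,b=g((348.5,199),.095),g((348.5,225),.061); print('pointer top of bar',t,b)
r=[g(a,.061) for a in [(307,189),(384,189),(346,228)]]; print('rim',r,(r[0]+r[1])/2)
# bar top outline by threshold
im=p['pixels'].astype(int); print(im[160:232:4,334:364:3].sum(2)//3)
```

```text
[[0.4284 0.2674]
 [0.4156 0.1419]
 [0.6096 0.1216]]
0.19507949424436705 0.12607573434512273 -0.10420427074924114 -0.10192686427340314
center [0.51901621 0.19449996]
pointer top of bar [0.46896159 0.1981703 ] [0.4516495  0.17557333]
rim [array([0.44759219, 0.22033509]), array([0.49218908, 0.17806967]), array([0.44844935, 0.17510085])] [0.46989064 0.19920238]
[[155 157 157 156 158 159 157 157 153 108]
 [157 151 138 129 125 131 145 145 107 113]
 [107  42  24  25  31  28  33  97 115 114]
 [100  30  30  35  36  38  39  40 108 114]
 [100  30  38  43  44  46  45  40  86 116]
 [101  33  42  46  47  46  45  41  82 116]
 [102  35  42  45  46  46  47  43  82 116]
 [103  34  43  46  47  48  46  45  84 117]
 [105  37  45  47  48  47  49  42  82 115]
 [108  39  45  50  81  87  48  48  79 117]
 [112  40  46  50 137 150  51  50  84 118]
 [113  44  47  52 127 153  51  50  82 117]
 [114  47  50  52 126 156  55  53  74 116]
 [115  53  49  52 119 156  55  54  73 118]
 [116  73  53  55 116 162  57  57  73 119]
 [113 101  52  57 113 162  57  57  94 116]
 [115 115 113 101 145 150 112 116 114 135]
 [157 119 137 142 158 100 151 152 151 110]]
```

carry_out(
  commands=[
    [[0.0196,0.0221,0.02],0,0.5],
    [[0,0,0.05],0,0.5],
    [[0,0,0.04],0,0.5],
    [[0,0,0.01],0,0.5],
    [[0,0,0],0,0.5],
  ],
)

```text
time: 4.25
tool_pos: [0.4698, 0.1986, 0.1241]
tool_rot: [3.142, 0.0, 0.813]
contact_force: [0.4, -0.1, 0.5]
opening: 0.0478
grip_force: 0.0
```

Run:
```python
from h import *
s=robot.observe(); print(s['tool_pos'],s['tool_rot'],s['opening'])
p=shot('wrist'); save(p,'w2.png')
for k in ['dial_grip','cassette_grip','index_mark']:
    for q in robot.tip_of(p,k)[:1]: print(k,q['p'],onz(p,q['at'],Z[k]).round(4))
```

```text
[0.46981516 0.19858495 0.12406303] [3.14150065e+00 1.74818498e-05 8.12642871e-01] 0.04777814589501243
dial_grip 0.89 [0.4692 0.1992 0.084 ]
cassette_grip 0.55 [0.5704 0.189  0.076 ]
index_mark 0.86 [0.4304 0.2019 0.05  ]
```

View pics/w2.png

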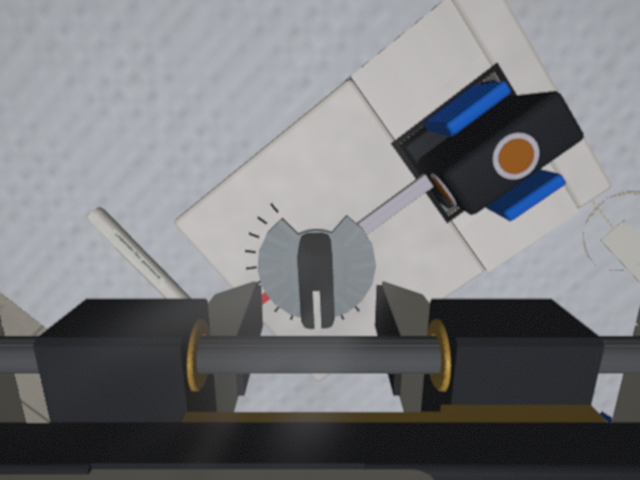

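carry_out(
  commands=[
    [[0,0,0.03],0,0.5],
    [[0,0,0.009],0,0.5],
    [[0,0,0],0,0.1],
    [[0,0,0],0,0.1],
    [[0,0,0],0,0.1],
    [[0,0,0],0,0.1],
  ],
  newtons=15,
)

```text
time: 5.2
tool_pos: [0.4693, 0.1995, 0.0854]
tool_rot: [-3.14, -0.001, 0.812]
contact_force: [-2.0, 6.5, 4.0]
opening: 0.0161
grip_force: 14.9
```

carry_out(
  commands=[
    [[0,0,0],0.1,0.1],
    [[0,0,0],0.15,0.1],
    [[0,0,0],0.15,0.1],
    [[0,0,0],0.15,0.1],
    [[0,0,0],0.15,0.1],
    [[0,0,0],0.15,0.1],
    [[0,0,0],0.063,0.1],
    [[0,0,0],0,0.1],
    [[0,0,0],0,0.1],
  ],
)

```text
time: 6.32
tool_pos: [0.4693, 0.1996, 0.0854]
tool_rot: [-3.14, -0.0, -0.101]
contact_force: [-2.1, 5.4, 2.9]
opening: 0.0157
grip_force: 15.0
```

Run:
```python
from h import *
s=robot.observe(); print(s['tool_pos'],s['tool_rot'],s['opening'],s['qpos'].round(2))
p=shot('wrist'); save(p,'w3.png')
for k in ['dial_grip','cassette_grip','index_mark']:
    for q in robot.tip_of(p,k)[:1]: print(k,q['p'],onz(p,q['at'],Z[k]).round(4))
```

```text
[0.4693284  0.19958076 0.08540825] [-3.13981370e+00 -1.62995842e-04 -1.00626214e-01] 0.015747919312594803 [0.25 0.5  1.77 0.   0.87 1.92]
dial_grip 0.6 [0.4682 0.1986 0.084 ]
cassette_grip 0.63 [0.5687 0.1886 0.076 ]
```

View pics/w3.png

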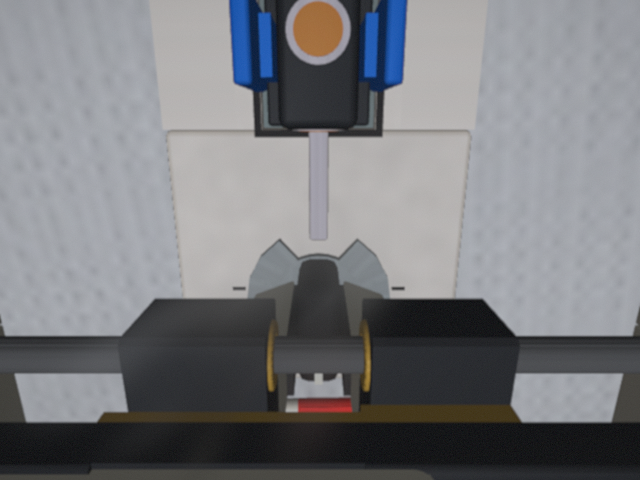

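carry_out(
  commands=[
    [[0,0,0],0,0.5],
    [[0,0,0],0,0.5],
    [[0,0,0],0,0.5],
    [[0,0,-0.03],0,0.5],
    [[0,0,-0.05],0,0.8],
    [[0.04,0,0],0,0.8],
    [[0.03,0,0],0,0.8],
    [[0,0,0],0,0.8],
  ],
)

```text
time: 7.52
tool_pos: [0.5406, 0.1909, 0.1644]
tool_rot: [3.142, -0.001, -0.101]
contact_force: [-0.2, 0.4, 0.5]
opening: 0.0731
grip_force: 0.0
```

Run:
```python
from h import *
s=robot.observe(); print(s['tool_pos'],s['tool_rot'],s['opening'])
p=shot('wrist'); save(p,'w4.png'); C=cam(p); T=np.linalg.inv(C@np.linalg.inv(p['T_tool_cam']))
for k in ['dial_grip','cassette_grip','index_mark']:
    for q in robot.tip_of(p,k)[:1]:
        x=onz(p,q['at'],Z[k],C); print(k,q['p'],np.round(q['at']),x.round(4),(T@np.append(x,1))[:3].round(4))
for n in ['top','side']:
    q=shot(n)
    for k in ['cassette_grip','dial_grip']:
        for r in robot.tip_of(q,k)[:2]: print(n,k,round(r['p'],2),onz(q,r['at'],Z[k]).round(4))
```

```text
[0.54062379 0.19092185 0.16436702] [ 3.14150532e+00 -7.25407322e-04 -1.01487341e-01] 0.07308580212482718
dial_grip 0.8 [319. 364.] [0.4683 0.1973 0.084 ] [-0.0711  0.001   0.0802]
cassette_grip 0.89 [317. 204.] [0.5676 0.1885 0.076 ] [ 0.0286 -0.0003  0.0881]
index_mark 0.75 [318. 386.] [0.4274 0.2025 0.05  ] [-0.1122 -0.      0.1142]
top dial_grip 0.61 [0.467  0.1972 0.084 ]
side cassette_grip 0.73 [0.5796 0.1817 0.076 ]
side dial_grip 0.77 [0.4653 0.2083 0.084 ]
```

View pics/w4.png

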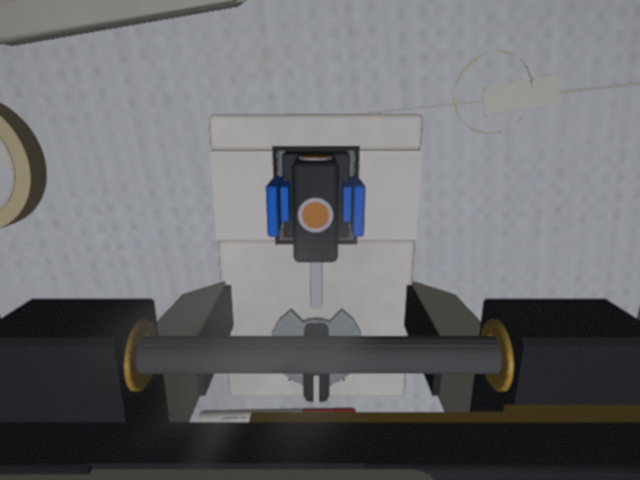

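carry_out(
  commands=[
    [[0.028,-0.0006,0],0,0.8],
    [[0,0,0.04],0,0.8],
    [[0,0,0.035],0,0.8],
    [[0,0,0.015],0,0.8],
    [[0,0,0],0,0.8],
  ],
)

```text
time: 8.65
tool_pos: [0.5667, 0.1893, 0.0742]
tool_rot: [3.141, 0.001, -0.1]
contact_force: [-0.1, 0.0, 0.9]
opening: 0.0733
grip_force: 0.0
```

carry_out(
  commands=[
    [[0,0,0],0,0.3],
    [[0,0,0],0,0.3],
    [[0,0,0],0,0.3],
    [[0,0,0],0,0.3],
    [[0,0,0],0,0.3],
    [[0,0,0],0,0.3],
  ],
  newtons=16,
)

```text
time: 9.4
tool_pos: [0.5677, 0.1895, 0.0759]
tool_rot: [-3.141, -0.002, -0.1]
contact_force: [-0.9, 0.0, 6.3]
opening: 0.0379
grip_force: 16.0
```

carry_out(
  commands=[
    [[0,0,0],0,0.3],
    [[0,0,-0.002],0,0.3],
    [[0,0,-0.002],0,0.3],
    [[0,0,-0.002],0,0.3],
    [[0,0,0],0,0.3],
  ],
)

```text
time: 10.02
tool_pos: [0.5671, 0.1893, 0.0807]
tool_rot: [3.141, 0.0, -0.1]
contact_force: [-0.2, -0.4, -1.6]
opening: 0.0374
grip_force: 16.0
```

Run:
```python
from h import *
s=robot.observe(); print(s['tool_pos'],s['contact_force'],s['torque'],s['opening'])
p=shot('wrist'); save(p,'w5.png')
```

```text
[0.56708547 0.1892936  0.08069101] [-0.19790656 -0.41864144 -1.63871957] [0.03368677 0.04091623 0.01402078] 0.037431574128234675
```

View pics/w5.png

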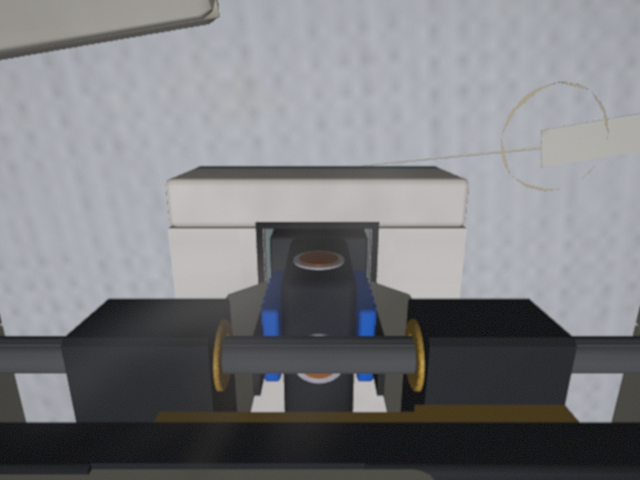

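carry_out(
  commands=[
    [[0,0,-0.004],0,0.3],
    [[0,0,-0.005],0,0.3],
    [[0,0,-0.005],0,0.3],
    [[0,0,0],0,0.3],
  ],
)

```text
time: 10.58
tool_pos: [0.5674, 0.1894, 0.0954]
tool_rot: [-3.141, -0.001, -0.1]
contact_force: [-0.2, 0.2, -1.9]
opening: 0.0374
grip_force: 16.0
```

carry_out(
  commands=[
    [[0,0,-0.006],0,0.3],
    [[0,0,-0.006],0,0.3],
    [[0,0,-0.006],0,0.3],
    [[0,0,-0.008],0,0.3],
    [[0,0,-0.01],0,0.3],
    [[0,0,-0.01],0,0.3],
    [[0,0,-0.01],0,0.3],
    [[0,0,-0.01],0,0.3],
    [[0,0,-0.007],0,0.3],
    [[0,0,-0.003],0,0.3],
    [[0,0,0],0,0.3],
    [[0,0,0],0,0.3],
    [[0,0,0],0,0.3],
    [[0,0,0],0,0.3],
  ],
)

```text
time: 12.32
tool_pos: [0.567, 0.1893, 0.1705]
tool_rot: [3.141, 0.0, -0.1]
contact_force: [0.3, -0.0, -1.1]
opening: 0.0371
grip_force: 16.0
```

Run:
```python
from h import *
s=robot.observe(); print(s['tool_pos'],s['contact_force'],s['torque'],s['opening'])
p=shot('wrist'); q=shot('side')
a=p['pixels'][150:,100:540]; b=cv2.resize(q['pixels'][140:340,180:400],None,fx=1.6,fy=1.65)
c=np.hstack([a,b]); cv2.imwrite('pics/c6.png',c[:,:800,::-1])
```

```text
[0.56701111 0.18926865 0.17045383] [ 0.29999879 -0.03341063 -1.13824522] [ 0.00335135  0.00960779 -0.0320413 ] 0.03708131896227443
```

View pics/c6.png

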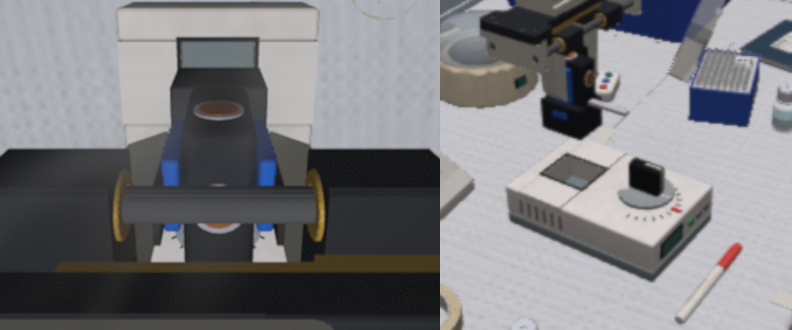

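The cassette is clear of the well, upright and held by its catches. The dial's pointer is at the red mark.

```bash
python3 -c "
from cell import robot
print(robot.hand_in())"
```

```text
the job is handed in; nothing more can be done
None
```

I turned the dial to its red mark, squeezed the catches and lifted the cassette straight out. I handed the job in with it held upright and still, about 6 cm above the photometer; the interface gave no verdict.

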